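Share beads out of a shaker over a three-bay tray

TASK

Pick up the bead shaker by its wooden grip and, holding it low over the tray, shake all eight beads out evenly over the three bays, so that every bay gets at least two. Then stand the empty shaker upright in the middle of its wooden board and let go. Do not touch the beads with the fingers, do not let them fall from high up, and leave the dapping block, the pliers and the tool pot alone.

Things in the scene. Friction and masses are not known exactly. Their poses are not given: they have to be found in the camera images.
- shaker: open-topped aluminium box, 122 mm long (x), 53 wide (y), sides 44 high, under a wooden grip bar; 90 mm high in all, 0.3 kg. Its -x end is open, with the pouring lip. Inside are four pockets in a row along x, 27 mm each, two beads side by side in each. Their floors rise towards the lip by 6, 12, 18, 24 degrees, front to back. Origin: middle of its underside, z up
- grip (a point): centre of the shaker's wooden grip bar (100 mm long along the shaker's x, 22 mm wide along y, 28 mm high), 76 mm above the underside at x = +2 mm
- lip (a point): middle of the shaker's pouring lip, at x = -64 mm, 10 mm above the underside; -x of the shaker points out of the opening. Tipped lip down, pocket after pocket empties over it, the back one at about 35 degrees or when jogged
- tray: wooden tray, 110 mm (x) by 290 mm (y) by 35 mm high, fixed, walls 6 mm thick, split by two full-height walls across it into three equal bays side by side along y. Origin: middle of its underside
- board: flat dark wooden board on which the shaker stands, 160 mm (x) by 110 mm (y) by 18 mm thick, fixed. Origin: middle of its underside
- dapping_block: bystander: steel cube of 60 mm with dimples. Origin: middle of its underside
- pliers: bystander: pliers with blue handles, 175 mm long, lying flat. Origin: near the joint, on the underside
- tool_pot: bystander: steel pot, 72 mm wide, 90 mm high, with tools standing in it (150 mm high in all). Origin: middle of its underside
- bay0 (a point): centre of the floor of the tray's bay at its -y end, 6 mm above the tray's underside; the bay is 98 mm (x) by 89 mm (y) inside; axes as the tray's
- bay1 (a point): centre of the floor of the tray's bay at its middle, 6 mm above the tray's underside; the bay is 98 mm (x) by 89 mm (y) inside; axes as the tray's
- bay2 (a point): centre of the floor of the tray's bay at its +y end, 6 mm above the tray's underside; the bay is 98 mm (x) by 89 mm (y) inside; axes as the tray's
- bead0: white ceramic bead, a ball of 22 mm diameter, 16 g, at first in the shaker. Origin: its centre
- bead1: white ceramic bead, a ball of 22 mm diameter, 16 g, at first in the shaker. Origin: its centre
- bead2: white ceramic bead, a ball of 22 mm diameter, 16 g, at first in the shaker. Origin: its centre
- bead3: white ceramic bead, a ball of 22 mm diameter, 16 g, at first in the shaker. Origin: its centre
- bead4: white ceramic bead, a ball of 22 mm diameter, 16 g, at first in the shaker. Origin: its centre
- bead5: white ceramic bead, a ball of 22 mm diameter, 16 g, at first in the shaker. Origin: its centre
- bead6: white ceramic bead, a ball of 22 mm diameter, 16 g, at first in the shaker. Origin: its centre
- bead7: white ceramic bead, a ball of 22 mm diameter, 16 g, at first in the shaker. Origin: its centre

How it is judged (in metres and radians):
On the way, in this order (a step that is already met when the one before it is completed fails the run):
1. the shaker is lifted off its board, the beads still inside (z of shaker in the frame of board above 0.045 m and distance between each of bead0, bead1, bead2, bead3, bead4, bead5, bead6, bead7 and grip below 0.14 m), for 0.1 s.
2. all eight beads are in the tray ((horizontal distance between bead0 and bay0 below 0.056 m or horizontal distance between bead0 and bay1 below 0.056 m or horizontal distance between bead0 and bay2 below 0.056 m) and (horizontal distance between bead1 and bay0 below 0.056 m or horizontal distance between bead1 and bay1 below 0.056 m or horizontal distance between bead1 and bay2 below 0.056 m) and (horizontal distance between bead2 and bay0 below 0.056 m or horizontal distance between bead2 and bay1 below 0.056 m or horizontal distance between bead2 and bay2 below 0.056 m) and (horizontal distance between bead3 and bay0 below 0.056 m or horizontal distance between bead3 and bay1 below 0.056 m or horizontal distance between bead3 and bay2 below 0.056 m) and (horizontal distance between bead4 and bay0 below 0.056 m or horizontal distance between bead4 and bay1 below 0.056 m or horizontal distance between bead4 and bay2 below 0.056 m) and (horizontal distance between bead5 and bay0 below 0.056 m or horizontal distance between bead5 and bay1 below 0.056 m or horizontal distance between bead5 and bay2 below 0.056 m) and (horizontal distance between bead6 and bay0 below 0.056 m or horizontal distance between bead6 and bay1 below 0.056 m or horizontal distance between bead6 and bay2 below 0.056 m) and (horizontal distance between bead7 and bay0 below 0.056 m or horizontal distance between bead7 and bay1 below 0.056 m or horizontal distance between bead7 and bay2 below 0.056 m) and height (world z) of each of bead0, bead1, bead2, bead3, bead4, bead5, bead6, bead7 below 0.03 m), for 0.2 s.
At the end, for the whole second after the job is handed in: All eight beads lie at rest on the floor of the tray, at least two in each of the three bays; the shaker stands upright (within 0.08 rad) and still on its board, its middle within 45 mm along and 35 mm across of the board's middle (all of step 2 and ((horizontal distance between any of bead0, bead2, bead4, bead6 and bay0 below 0.056 m and horizontal distance between any of bead1, bead3, bead5, bead7 and bay0 below 0.056 m) or (horizontal distance between any of bead0, bead1, bead4, bead5 and bay0 below 0.056 m and horizontal distance between any of bead2, bead3, bead6, bead7 and bay0 below 0.056 m) or (horizontal distance between any of bead0, bead1, bead2, bead3 and bay0 below 0.056 m and horizontal distance between any of bead4, bead5, bead6, bead7 and bay0 below 0.056 m)) and ((horizontal distance between any of bead0, bead2, bead4, bead6 and bay1 below 0.056 m and horizontal distance between any of bead1, bead3, bead5, bead7 and bay1 below 0.056 m) or (horizontal distance between any of bead0, bead1, bead4, bead5 and bay1 below 0.056 m and horizontal distance between any of bead2, bead3, bead6, bead7 and bay1 below 0.056 m) or (horizontal distance between any of bead0, bead1, bead2, bead3 and bay1 below 0.056 m and horizontal distance between any of bead4, bead5, bead6, bead7 and bay1 below 0.056 m)) and ((horizontal distance between any of bead0, bead2, bead4, bead6 and bay2 below 0.056 m and horizontal distance between any of bead1, bead3, bead5, bead7 and bay2 below 0.056 m) or (horizontal distance between any of bead0, bead1, bead4, bead5 and bay2 below 0.056 m and horizontal distance between any of bead2, bead3, bead6, bead7 and bay2 below 0.056 m) or (horizontal distance between any of bead0, bead1, bead2, bead3 and bay2 below 0.056 m and horizontal distance between any of bead4, bead5, bead6, bead7 and bay2 below 0.056 m)) and linear speed of each of bead0, bead1, bead2, bead3, bead4, bead5, bead6, bead7 below 0.03 m/s and x of shaker in the frame of board between -0.045 and 0.045 m and y of shaker in the frame of board between -0.035 and 0.035 m and z of shaker in the frame of board between 0.013 and 0.023 m and angle between shaker's own z axis and vertical below 0.08 rad and linear speed of shaker below 0.02 m/s); the robot touches nothing.
It fails at once if the fingers touch a bead (contact force between any of bead0, bead1, bead2, bead3, bead4, bead5, bead6, bead7 and the fingers above 0.3 N).
It fails at once if a bead falls from high up (faster than 1.7 m/s, a fall of some 150 mm) (linear speed of any of bead0, bead1, bead2, bead3, bead4, bead5, bead6, bead7 above 1.7 m/s).
It fails at once if a bystander is moved by more than 20 mm (distance of any of dapping_block, pliers, tool_pot from where it was at the start of the episode above 0.02 m).
It also fails if it takes over 72 s, if anything falls off the work surface, if the arm or the gripper's body presses on something with over 40 N, if the wrist force passes 120 N, or if a joint passes its speed limit or range.

ROBOT

A 7-joint arm with a two-finger parallel gripper is mounted at the origin on the work surface. World frame = base frame: x ahead of the robot, y to its left, z up, the work surface at z = 0. Lengths are in mm, angles in rad, forces in N, time in s.
With the tool pointing down it reaches from about 425 to 800 mm from the base axis. Payload 8.3 kg.
Tool frame: the origin (TCP) lies on the centre line of the jaws, within the pads' length; the fingertips stand 8 mm ahead of it and the grasp point (between the pads) lies 11 mm behind it; z points along the fingers, y is the line along which they close (so a half turn about z gives the same grasp; the last joint's range is limited). The gripper opens to 85 mm and grips with 20 to 120 N. Pads are 22 mm wide; open, the fingers measure 114 mm over their backs; the gripper's body (76 mm by 85 mm) begins 54 mm behind the grasp point. The pads swing forward as they close: fully open they stand 13 mm farther back than shut.
Start: joints at [1.154, 0.383, 0.016, 1.37, -0.006, 1.388, -0.046], TCP at [216.576, -586.258, 239.279] pointing down, gripper open.
Joint ranges: [-2.95, 2.95], [-0.25, 2.06], [-1.52, 1.56], [0.18, 2.33], [-1.44, 4.58], [0.02, 2.06], [-3.01, 3.01]. Speed limits (rad/s): [2.39, 2.39, 3.01, 3.01, 3.14, 3.14, 3.14].

INTERFACE

Orientations are given as a rotation vector (axis times angle).
In Python, from workcell import env gives the robot as it stands.
- The arm moves only by the tool send_rows, never from a script. Its arguments are lists of equal length, an entry for each row: "delta_pos": the shift along the tool's x, y, z as a fraction of full scale, a list of three; "dr": the turn, a rotation vector about the tool's x, y, z as a fraction of full scale, a list of three. A call has 1 to 8 rows; each row is the pose to reach, as a shift and turn from the pose commanded when the call began, along the tool's axes at that moment; what a row does not reach only later rows make up. Full scale, the value 1, is 0.1 m for a shift and pi/4 rad for a turn. A row lasts 1/12 s, in which the tool goes at most 41.7 mm and 7.16 degrees, less where a joint would pass 70% of its speed; a pose out of reach is approached as far as the arm can. A call with a number of a shift or a turn outside -1 to 1 is refused whole. A call with a gripper value outside its range is refused whole. "jaw" is the closure, from -1 (fully open) to 1 (shut), set as the call begins (left out, the last holds). The fingers move at their own pace and stop on an object; "force" is the grip in N (left out, the last holds). Time passes only in rows, so rows that repeat a pose let the fingers close. It gives the time, the measured TCP pose, the force, the opening and the grip force at its end, in the units of the state.
- env.observe(): the state, without advancing time (a new reading comes with each control period).
- env.camera(name): name is "scene" or "top" or "wrist"; returns the picture (400x640x3 uint8, blue, green, red); there is no depth.
- env.calibration(name): a dict with "mtx" (3x3 intrinsics, pixels), "view" (4x4, takes a point from world to camera coordinates). Camera axes: x right, y down, z forward; pixel columns grow to the right and rows downward; lengths in mm; the calibration is good to about 2 mm. A picture is of the moment at which its call begins: read the wrist's pose just before it. calibration takes no time and is no camera call; for the wrist camera it gives the pose at the moment of the call.
- env.finish_job(): hands the job in; it is judged then, once.
The state is a dict: "t": time; "q": joint angles; "qd": joint speeds; "joint_torque": joint torques, N m; "tcp_pos": TCP position; "tool_rot": TCP orientation; "ft_force": force on the tool from outside, world axes, zero at the start; "torque": the same for the moment, N m; "grip_width": opening from 0.0 (shut) to 1.0 (fully open); "grasp_force": force on a finger pad.
Only numpy, scipy, OpenCV 4.12 (cv2) and the standard library are available. Lean on these libraries where they do the work, as an engineer would, in place of code of your own. Each camera call takes 0.05 s, during which the arm holds its last target. There are 200 camera calls.

## Working session

There is one attempt and no reset: what is moved stays moved. The work goes in short steps, Python scripts to look and compute and a tool call to move; the robot and the scene stay as the last step left them, time stands still between calls to the robot, and variables do not carry over. Pictures are saved under pics/ and viewed, at most 10 in all, crops included, and the job is handed in when it is done.

Besides the shell and the picture viewer there is one more tool, called as name(argument=value, ...) on one line, values as JSON. send_rows: Moves the arm, as the interface text tells. Its arguments: {"type":"object","properties":{"delta_pos":{"type":"array"},"dr":{"type":"array"},"jaw":{"type":"number"},"force":{"type":"number"}},"required":["delta_pos","dr"]}

```bash
mkdir -p pics; ls; python3 - <<'E'
from workcell import env
import cv2,numpy as np
s=env.observe();print(s)
for n in("scene","top"):
    c=env.calibration(n);print(n,c["mtx"].round(1).tolist(),c["view"].round(3).tolist());cv2.imwrite(f"pics/{n}0.png",env.camera(n))
E
```

```text
pics
{'t': 0.0, 'q': array([ 1.15410923,  0.3842277 ,  0.01638052,  1.37114461, -0.00631009,
        1.38823171, -0.04647129]), 'qd': array([-9.53100917e-04,  8.35878299e-04, -4.81741734e-05,  8.77338188e-04,
        7.67294191e-04, -6.70310867e-05,  4.93878225e-05]), 'joint_torque': array([ 1.91149738e-04, -6.27589917e+01,  8.44363645e-01, -3.71817899e+01,
        1.64888974e-02,  1.40171484e-02,  6.43745622e-06]), 'tcp_pos': array([ 216.39515157, -585.81653802,  238.28976314]), 'tool_rot': array([-3.09064856e+00, -5.52625477e-01,  5.85565283e-04]), 'ft_force': array([ 0.12066737, -0.66394358,  0.27586795]), 'torque': array([-0.05532953,  0.01536496,  0.00767593]), 'grasp_force': 0.0, 'grip_width': 0.997278436302454}
scene [[475.9, 0.0, 319.5], [0.0, 475.9, 193.1], [0.0, 0.0, 1.0]] [[-0.425, 0.905, 0.01, 269.825], [0.698, 0.334, -0.633, -347.523], [-0.577, -0.262, -0.774, 1245.26], [0.0, 0.0, 0.0, 1.0]]
top [[516.9, 0.0, 325.4], [0.0, 516.9, 198.8], [0.0, 0.0, 1.0]] [[0.024, -1.0, 0.002, -42.404], [-0.983, -0.024, -0.18, 617.359], [0.18, 0.002, -0.984, 899.785], [0.0, 0.0, 0.0, 1.0]]
```

View pics/scene0.png

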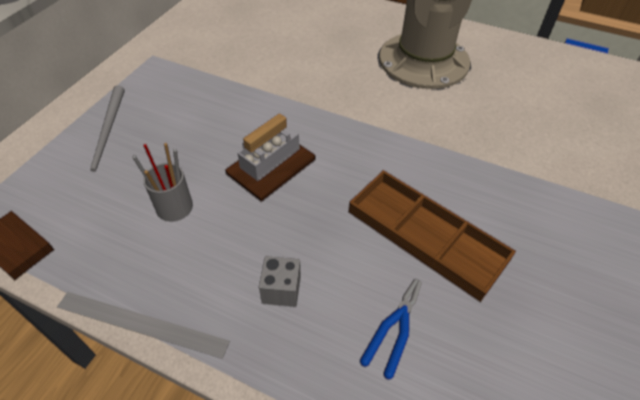

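View pics/top0.png

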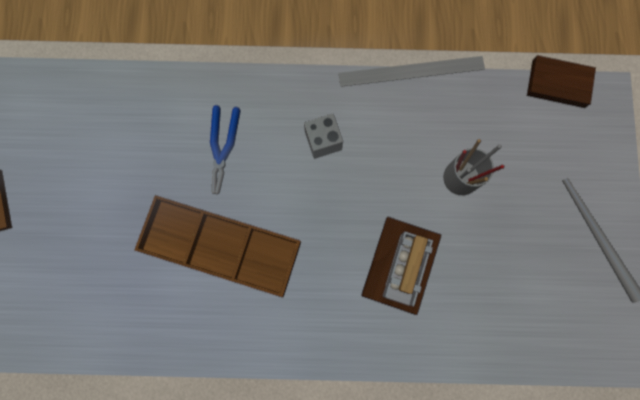

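The scene view shows the shaker at about (270,150), the tray at (430,235), the block at (280,280), the pliers at (395,330) and the pot at (168,190). In the top view the shaker is at (408,265) and the tray at (218,245). Next I'll enlarge the crops.

```bash
python3 - <<'E'
import cv2,numpy as np
a=cv2.imread("pics/scene0.png");b=cv2.imread("pics/top0.png")
def c(im,x,y,w,h,f): return cv2.resize(im[y:y+h,x:x+w],None,fx=f,fy=f,interpolation=cv2.INTER_CUBIC)
p=c(a,220,105,100,100,4); q=c(b,355,210,100,110,4)
A=np.zeros((440,800,3),np.uint8);A[:400,:400]=p;A[:440,400:]=q;cv2.imwrite("pics/c1.png",A)
A=np.zeros((590,800,3),np.uint8);A[:290,:400]=0
p=c(a,340,165,180,140,3);q=c(b,130,190,180,110,4)
A=np.zeros((600,800,3),np.uint8);A[:,:]=0
p=c(a,340,165,180,140,2);q=c(b,130,190,180,110,2.8)
A[:280,:360]=p;A[285:285+q.shape[0],:q.shape[1]]=q;cv2.imwrite("pics/c2.png",A)
E
```

```text
(no output)
```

View pics/c1.png

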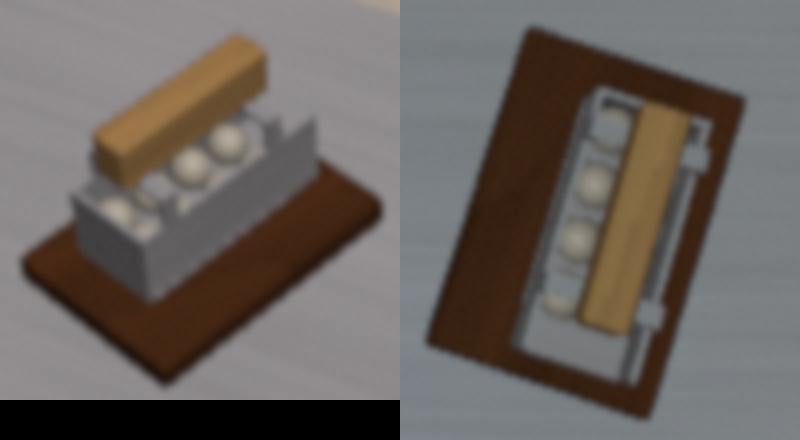

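View pics/c2.png

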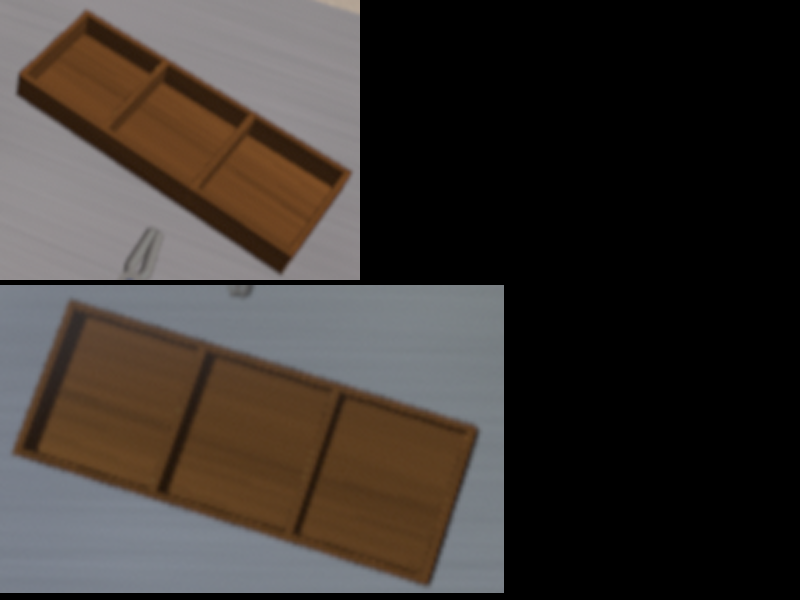

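```bash
cat > h.py <<'E'
from workcell import env
import cv2,numpy as np
from scipy.spatial.transform import Rotation as R
def P(n):
    c=env.calibration(n);return c["mtx"]@c["view"][:3]
def tri(a,b):
    X=cv2.triangulatePoints(P("scene"),P("top"),np.array(a,float).T,np.array(b,float).T);return (X[:3]/X[3]).T
E
python3 - <<'E'
from h import *
def px(L,x0,y0,ox,oy,f): return [((u-ox+.5)/f-.5+x0,(v-oy+.5)/f-.5+y0) for u,v in L]
def rep(n,a,b,names):
    X=tri(a,b);print(n);print(X.round(1),"mean",X.mean(0).round(1));return X
g=rep("bar",px([(127,152),(95,135),(238,35),(268,57)],220,105,0,0,4),px([(640,103),(690,112),(632,333),(583,322)],355,210,400,0,4),0)
def yaw(v): return np.degrees(np.arctan2(v[1],v[0]))
print("yaw",yaw(g[0]-g[3]),yaw(g[1]-g[2]),"len",np.linalg.norm(g[0]-g[3]),np.linalg.norm(g[1]-g[0]))
b=rep("board",px([(165,372),(25,262),(380,207)],220,105,0,0,4),px([(530,28),(745,98),(428,343)],355,210,400,0,4),0)
print("c",(b[1]+b[2])/2,yaw(b[0]-b[2]),yaw(b[0]-b[1])-90,np.linalg.norm(b[0]-b[2]),np.linalg.norm(b[0]-b[1]))
t=rep("tray",px([(285,257),(18,75),(85,11),(350,172)],340,165,0,0,2),px([(72,302),(478,430),(430,583),(15,453)],130,190,0,285,2.8),0)
print(yaw(t[0]-t[3]),yaw(t[0]-t[1])-90,yaw(t[3]-t[2])-90,np.linalg.norm(t[0]-t[3]),np.linalg.norm(t[0]-t[1]))
s=env.observe();print(R.from_rotvec(s["tool_rot"]).as_matrix().round(3))
E
```

```text
bar
[[ 548.4 -182.9  108.6]
 [ 544.7 -203.8  107.8]
 [ 450.2 -178.4  105.1]
 [ 454.6 -158.6  101.6]] mean [ 499.5 -180.9  105.8]
yaw -14.517860477373846 -15.047918437711298 len 97.14446776993617 21.195102319748845
board
[[ 593.9 -146.3   14.7]
 [ 562.2 -247.9   14.7]
 [ 444.4 -100.2   10.8]] mean [ 533.5 -164.8   13.4]
c [ 503.3176331  -174.025915     12.75910509] -17.1496349256751 -17.334980942890596 156.47310625440397 106.45750097323493
tray
[[621.4 293.7  29.8]
 [540.9  17.4  29. ]
 [439.2  46.1  32.2]
 [517.5 324.1  32.8]] mean [529.8 170.3  30.9]
-16.28461659580465 -16.245814195922648 -15.729980850473908 108.23379070151162 287.8441934036694
[[ 0.938  0.346 -0.001]
 [ 0.346 -0.938  0.002]
 [-0.    -0.002 -1.   ]]
```

send_rows(delta_pos=[[1,-0.7,0],[1,-0.7,0],[1,-0.7,0],[1,-0.7,0]], dr=[[0,0,0],[0,0,0],[0,0,0],[0,0,0]], jaw=-1)

```text
t: 0.43
tcp_pos: [293.1, -478.8, 239.3]
tool_rot: [-3.086, -0.57, -0.006]
ft_force: [1.9, -0.2, 0.8]
grip_width: 1.003
grasp_force: 0.0
```

send_rows(delta_pos=[[1,-0.7,0],[1,-0.7,0],[1,-0.7,0],[1,-0.7,0]], dr=[[0,0,0],[0,0,0],[0,0,0],[0,0,0]])

```text
t: 0.77
tcp_pos: [361.7, -377.8, 239.3]
tool_rot: [-3.086, -0.571, -0.005]
ft_force: [1.6, 0.9, 0.4]
grip_width: 0.998
grasp_force: 0.0
```

send_rows(delta_pos=[[1,-0.7,0],[1,-0.7,0],[1,-0.7,0],[1,-0.7,0]], dr=[[0,0,0],[0,0,0],[0,0,0],[0,0,0]])

```text
t: 1.1
tcp_pos: [430.1, -277.1, 239.3]
tool_rot: [-3.086, -0.571, -0.004]
ft_force: [0.4, 0.9, 0.1]
grip_width: 1.0
grasp_force: 0.0
```

send_rows(delta_pos=[[1,-0.7,0.3],[1,-0.7,0.3],[1,-0.7,0.3],[1,-0.7,0.3],[1,-0.7,0.3],[1,-0.7,0.3],[1,-0.7,0.3],[1,-0.7,0.3]], dr=[[0,0,0.78],[0,0,0.78],[0,0,0.78],[0,0,0.78],[0,0,0.78],[0,0,0.78],[0,0,0.78],[0,0,0.78]])

```text
t: 1.77
tcp_pos: [494.5, -185.4, 209.0]
tool_rot: [-3.116, 0.403, 0.001]
ft_force: [-0.2, 0.5, -0.1]
grip_width: 0.999
grasp_force: 0.0
```

```bash
python3 - <<'E'
from h import *
s=env.observe();M=R.from_rotvec(s["tool_rot"]).as_matrix()
print(s["q"].round(3),s["tcp_pos"].round(1),M.round(3).tolist(),np.degrees(np.arctan2(M[1,0],M[0,0])))
c=env.calibration("wrist");im=env.camera("wrist")
np.savez("w0.npz",m=c["mtx"],v=c["view"]);cv2.imwrite("pics/w0.png",im)
Pw=c["mtx"]@c["view"][:3]
for p in [(548,-183,108),(545,-204,108),(450,-178,108),(454,-159,108)]:
    h=Pw@[*p,1];print((h[:2]/h[2]).round())
E
```

```text
[ 0.52   0.206 -0.257  1.673  0.054  1.271 -1.575] [ 494.5 -185.4  209. ] [[0.967, -0.254, -0.001], [-0.254, -0.967, 0.0], [-0.001, 0.0, -1.0]] -14.736546979349887
[294. 131.]
[326. 128.]
[324. 259.]
[298. 260.]
```

View pics/w0.png

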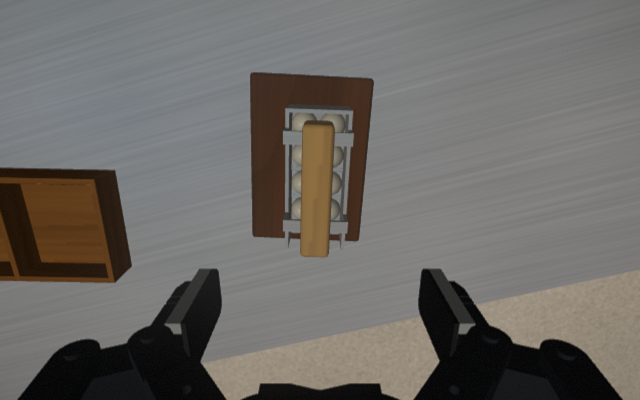

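```bash
python3 - <<'E'
from h import *
d=np.load("w0.npz");im=cv2.imread("pics/w0.png")
cv2.imwrite("pics/w0c.png",cv2.resize(im[60:270,230:390],None,fx=3.7,fy=2.8,interpolation=cv2.INTER_CUBIC)[:590])
V=d["v"];Ri=V[:3,:3].T;C=-Ri@V[:3,3];print(C.round(0),Ri[:,2].round(2))
for n,z,L in [("bar",108,[(304,123),(333,123),(301,251),(328,251)]),("board",18,[(251,73),(373,79),(357,241),(253,237)])]:
    for u,v in L:
        r=Ri@np.linalg.inv(d["m"])@[u,v,1];print(n,(C+r*(z-C[2])/r[2]).round(1))
E
```

```text
[ 577. -208.  344.] [-0.32  0.08 -0.94]
bar [ 551.7 -190.8  108. ]
bar [ 546.8 -209.4  108. ]
bar [ 461.  -163.3  108. ]
bar [ 455.9 -182.9  108. ]
board [ 595.3 -150.8   18. ]
board [ 563.4 -253.1   18. ]
board [ 413.2 -204.9   18. ]
board [ 444.6 -102.9   18. ]
```

View pics/w0c.png

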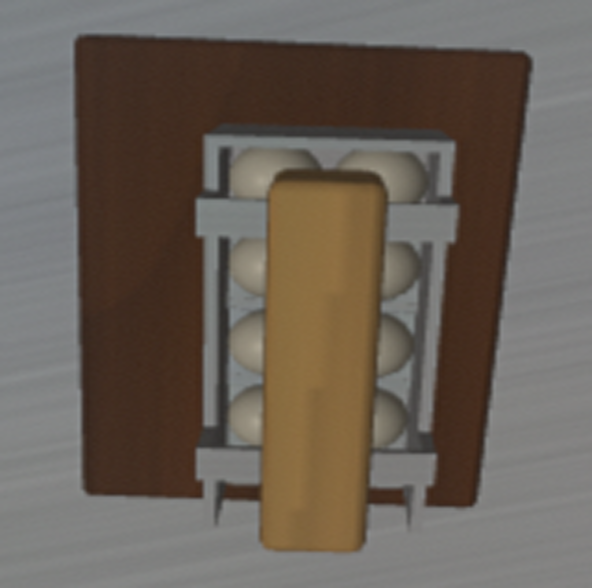

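send_rows(delta_pos=[[0.065,-0.02,0.2],[0.065,-0.02,0.5],[0.065,-0.02,0.7],[0.065,-0.02,0.7]], dr=[[0,0,0.044],[0,0,0.044],[0,0,0.044],[0,0,0.044]])

```text
t: 2.15
tcp_pos: [498.7, -184.5, 135.0]
tool_rot: [-3.106, 0.458, 0.011]
ft_force: [-0.9, -1.0, 0.2]
grip_width: 1.0
grasp_force: 0.0
```

send_rows(delta_pos=[[0,0,0.2],[0,0,0.4],[0,0,0.52],[0,0,0.52],[0,0,0.52]], dr=[[0,0,0],[0,0,0],[0,0,0],[0,0,0],[0,0,0]])

```text
t: 2.57
tcp_pos: [501.7, -185.1, 88.2]
tool_rot: [-3.108, 0.459, -0.0]
ft_force: [1.2, 0.2, -0.6]
grip_width: 0.999
grasp_force: 0.0
```

send_rows(delta_pos=[[0,0,0],[0,0,0],[0,0,0],[0,0,0],[0,0,0],[0,0,0],[0,0,0],[0,0,0]], dr=[[0,0,0],[0,0,0],[0,0,0],[0,0,0],[0,0,0],[0,0,0],[0,0,0],[0,0,0]], jaw=1, force=60)

```text
t: 3.23
tcp_pos: [502.0, -184.7, 87.9]
tool_rot: [3.108, -0.459, 0.002]
ft_force: [-2.1, 1.0, 5.8]
grip_width: 0.247
grasp_force: 59.9
```

send_rows(delta_pos=[[0,0,-0.03],[0,0,-0.1],[0,0,-0.2],[0,0,-0.35],[0,0,-0.5],[0,0,-0.65],[0,0,-0.75],[0,0,-0.8]], dr=[[0,0,0],[0,0,0],[0,-0.02,0],[0,-0.06,0],[0,-0.1,0],[0,-0.14,0],[0,-0.18,0],[0,-0.2,0]])

```text
t: 3.9
tcp_pos: [502.1, -185.0, 168.8]
tool_rot: [-3.076, 0.454, 0.243]
ft_force: [-0.1, -0.7, -3.9]
grip_width: 0.245
grasp_force: 58.9
```

send_rows(delta_pos=[[0,-0.03,0],[0,-0.1,0],[0,-0.2,0],[0,-0.34,0],[0,-0.48,0],[0,-0.62,0],[0,-0.76,0],[0,-0.9,0]], dr=[[0,0,0],[0,0,0],[0,0,0],[0,0,0],[0,0,0],[0,0,0],[0,0,0],[0,0,0]])

```text
t: 4.57
tcp_pos: [528.0, -96.5, 167.3]
tool_rot: [-3.076, 0.453, 0.242]
ft_force: [0.1, 0.1, -3.4]
grip_width: 0.245
grasp_force: 58.9
```

send_rows(delta_pos=[[0,-0.14,0],[0,-0.28,0],[0,-0.42,0],[0,-0.56,0],[0,-0.7,0],[0,-0.82,0],[0,-0.92,0],[0,-1.0,0]], dr=[[0,0,0],[0,0,0],[0,0,0],[0,0,0],[0,0,0],[0,0,0],[0,0,0],[0,0,0]])

```text
t: 5.23
tcp_pos: [556.8, -1.4, 167.3]
tool_rot: [-3.076, 0.453, 0.242]
ft_force: [0.1, 0.1, -3.4]
grip_width: 0.248
grasp_force: 58.9
```

send_rows(delta_pos=[[0,-0.07,0],[0,-0.15,0],[0,-0.24,0],[0,-0.34,0],[0,-0.44,0],[0,-0.52,0],[0,-0.58,0],[0,-0.6,0]], dr=[[0,0,0],[0,0,0],[0,0,0],[0,0,0],[0,0,0],[0,0,0],[0,0,0],[0,0,0]])

```text
t: 5.9
tcp_pos: [574.0, 56.3, 167.3]
tool_rot: [-3.076, 0.452, 0.242]
ft_force: [-1.3, 0.4, -3.6]
grip_width: 0.243
grasp_force: 58.9
```

```bash
cat >> h.py <<'E'
def comp(name):
    s=env.observe();t=env.camera("top");sc=env.camera("scene");w=env.camera("wrist")
    A=np.zeros((600,800,3),np.uint8)
    A[:330,:400]=cv2.resize(t[180:312,130:290],(400,330),interpolation=cv2.INTER_CUBIC)   # x2.5
    A[:330,400:]=cv2.resize(sc[150:315,330:530],(400,330),interpolation=cv2.INTER_CUBIC)  # x2
    A[335:585,:400]=cv2.resize(w,(400,250))
    cv2.imwrite(name,A);print(s["q"].round(3),s["tcp_pos"].round(1),s["tool_rot"].round(3))
    return t,sc,w
def proj(n,p):
    h=P(n)@[*p,1];return (h[:2]/h[2]).round(1)
E
python3 - <<'E'
from h import *
t,sc,w=comp("pics/m1.png")
E
```

```text
[ 0.142  0.459 -0.355  1.457  0.083  1.391 -2.073] [574.   56.3 167.3] [-3.076  0.452  0.242]
```

View pics/m1.png

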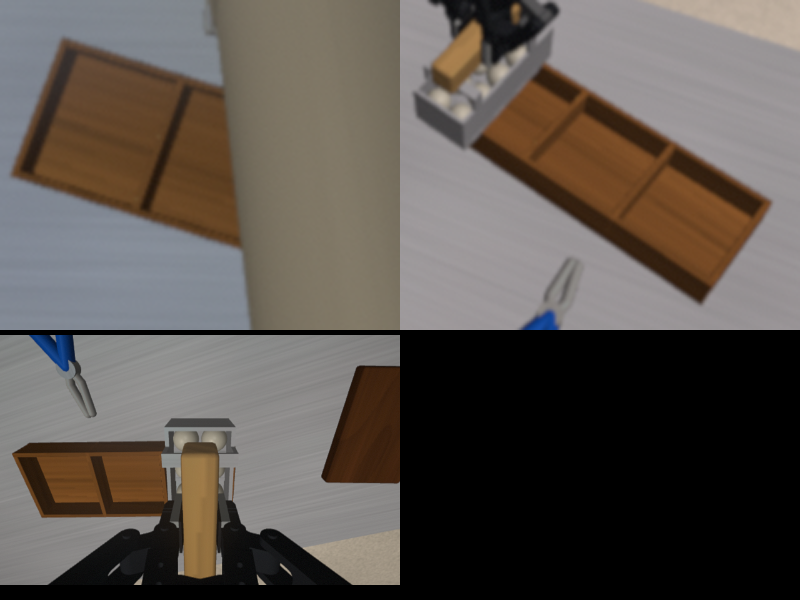

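```bash
cat >> h.py <<'E'
TC=np.array([530,168.]);YW=-16.5
def plan(bay,th,lipx=15,cz=38,M=None,p=None):
    """tool-frame delta (units) to pour pose; th deg lip down"""
    s=env.observe();M0=R.from_rotvec(s["tool_rot"]) if M is None else M;p0=s["tcp_pos"] if p is None else p
    y=np.radians(YW);a=np.array([np.cos(y),np.sin(y)]);b=np.array([-a[1],a[0]])
    c,sn=np.cos(np.radians(th)),np.sin(np.radians(th))
    xy=TC+95*(bay-1)*b+(lipx+66*c-60*sn)*a
    pt=np.array([*xy,cz+63*sn+70*c])
    Mt=R.from_matrix(np.array([[a[0],a[1],0],[a[1],-a[0],0],[0,0,-1]]).T)*R.from_euler("y",th,degrees=True)
    d=M0.inv().apply(pt-p0)/100;r=(M0.inv()*Mt).as_rotvec()/(np.pi/4)
    print("bay",bay,"th",th,"tgt",pt.round(1),"dpos",d.round(3),"dr",r.round(3));return Mt,pt
E
python3 - <<'E'
from h import *
m=plan(0,0,cz=45);plan(0,9,cz=40,M=m[0],p=m[1])
E
```

```text
bay 0 th 0 tgt [580.7  53.9 115. ] dpos [ 0.148 -0.015  0.506] dr [-0.     0.2   -0.007]
bay 0 th 9 tgt [570.9  56.8 119. ] dpos [-0.102 -0.    -0.04 ] dr [0.  0.2 0. ]
```

send_rows(delta_pos=[[0.01,0,0.03],[0.03,0,0.1],[0.05,-0.01,0.18],[0.07,-0.01,0.27],[0.1,-0.01,0.36],[0.12,-0.01,0.44],[0.14,-0.015,0.49],[0.15,-0.015,0.505]], dr=[[0,0.01,0],[0,0.03,0],[0,0.06,0],[0,0.1,0],[0,0.14,0],[0,0.17,0],[0,0.19,0],[0,0.2,0]])

```text
t: 6.72
tcp_pos: [579.9, 53.4, 114.0]
tool_rot: [3.107, -0.46, -0.001]
ft_force: [-0.1, 0.2, -3.9]
grip_width: 0.249
grasp_force: 58.9
```

send_rows(delta_pos=[[-0.01,0,-0.005],[-0.025,0,-0.01],[-0.04,0,-0.015],[-0.055,0,-0.02],[-0.07,0,-0.027],[-0.085,0,-0.034],[-0.1,0,-0.04],[-0.1,0,-0.04]], dr=[[0,0.02,0],[0,0.05,0],[0,0.08,0],[0,0.11,0],[0,0.14,0],[0,0.17,0],[0,0.2,0],[0,0.2,0]])

```text
t: 7.38
tcp_pos: [570.7, 57.3, 119.8]
tool_rot: [3.076, -0.453, 0.245]
ft_force: [-1.2, 0.1, -3.0]
grip_width: 0.251
grasp_force: 58.9
```

send_rows(delta_pos=[[0,0,0],[0,0,0],[0,0,0],[0,0,0],[0,0,0],[0,0,0],[0,0,0],[0,0,0]], dr=[[0,0,0],[0,0,0],[0,0,0],[0,0,0],[0,0,0],[0,0,0],[0,0,0],[0,0,0]])

```text
t: 8.05
tcp_pos: [571.4, 56.9, 119.1]
tool_rot: [3.076, -0.454, 0.242]
ft_force: [0.4, 0.1, -2.7]
grip_width: 0.246
grasp_force: 59.0
```

```bash
python3 - <<'E'
from h import *
t,sc,w=comp("pics/m2.png")
A=cv2.imread("pics/m2.png")
A[:330,:400]=cv2.resize(sc[140:223,340:440],(400,330),interpolation=cv2.INTER_CUBIC)
A[335:600,:400]=cv2.resize(w[150:362,160:480],(400,265),interpolation=cv2.INTER_CUBIC)
A[335:585,400:]=cv2.resize(w,(400,250));cv2.imwrite("pics/m2.png",A)
E
```

```text
[ 0.096  0.29  -0.348  1.8    0.218  0.943 -2.213] [571.4  56.9 119.1] [ 3.076 -0.454  0.242]
```

View pics/m2.png

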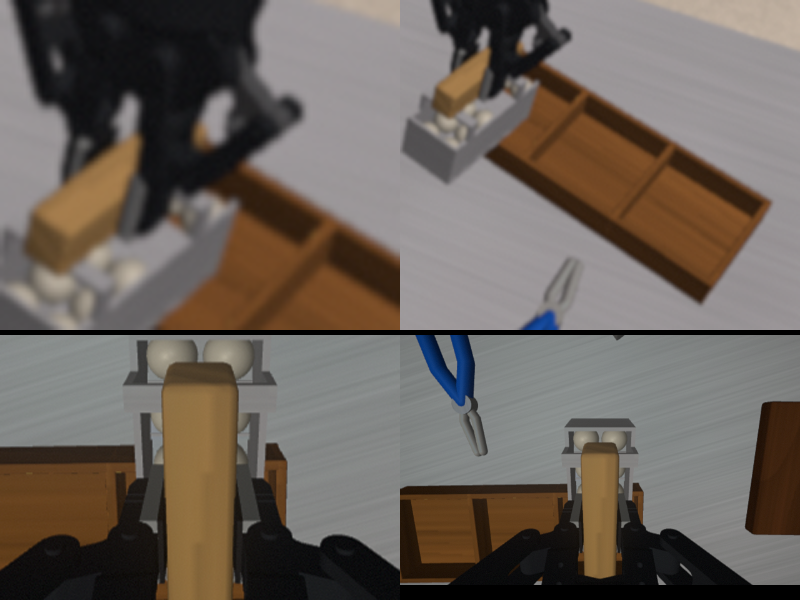

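send_rows(delta_pos=[[-0.01,0,0],[-0.02,0,-0.005],[-0.02,0,-0.005],[-0.02,0,-0.005],[-0.02,0,-0.005],[-0.02,0,-0.005],[-0.02,0,-0.005],[-0.02,0,-0.005]], dr=[[0,0.02,0],[0,0.045,0],[0,0.045,0],[0,0.045,0],[0,0.045,0],[0,0.045,0],[0,0.045,0],[0,0.045,0]])

```text
t: 8.87
tcp_pos: [569.5, 57.5, 119.3]
tool_rot: [3.066, -0.453, 0.296]
ft_force: [-0.5, 0.0, -3.5]
grip_width: 0.246
grasp_force: 59.0
```

```bash
cat >> h.py <<'E'
def beads(img,w,f):
    """white-ish blob mask crop"""
    pass
def fz(n=6):
    F=[]
    for i in range(n): F.append(env.observe()["ft_force"][2]);im=env.camera("scene")
    print("fz",np.round(F,2),np.mean(F).round(2));return im
E
python3 - <<'E'
from h import *
sc=fz(6);cv2.imwrite("pics/s3.png",sc)
b=sc.astype(int);hsv=cv2.cvtColor(sc,cv2.COLOR_BGR2HSV)
# bay floor region difference vs initial scene
d=np.abs(sc.astype(int)-cv2.imread("pics/scene0.png").astype(int)).sum(2)
for bay in (0,1,2):
    y=np.radians(YW);bb=np.array([-np.sin(y),np.cos(y)]);a=np.array([np.cos(y),np.sin(y)])
    c=TC+95*(bay-1)*bb
    print(bay,[proj("scene",(*(c+i*45*a+j*40*bb),8)).tolist() for i,j in((1,1),(1,-1),(-1,-1),(-1,1))])
m=(hsv[...,1]<70)&(hsv[...,2]>140)
n,l,st,ce=cv2.connectedComponentsWithStats(m[160:315,340:530].astype(np.uint8))
print([(int(s[4]),(ce[i]+[340,160]).round().tolist()) for i,s in enumerate(st) if 5<s[4]<400])
E
```

```text
fz [-3.48 -2.95 -3.42 -3.43 -3.16 -3.01] -3.24
0 [[386.8, 230.9], [353.6, 208.2], [381.5, 182.1], [414.2, 202.9]]
1 [[429.6, 260.3], [393.3, 235.4], [420.6, 206.9], [456.1, 229.5]]
2 [[476.6, 292.4], [436.8, 265.1], [463.1, 233.9], [502.0, 258.6]]
[(52, [395.0, 168.0]), (24, [373.0, 169.0]), (29, [393.0, 190.0]), (45, [401.0, 196.0]), (194, [373.0, 204.0]), (49, [354.0, 210.0]), (19, [346.0, 213.0]), (20, [362.0, 215.0]), (22, [357.0, 220.0])]
```

```bash
cat >> h.py <<'E'
def onplane(n,uv,z):
    c=env.calibration(n);V=c["view"];Ri=V[:3,:3].T;C=-Ri@V[:3,3];r=Ri@np.linalg.inv(c["mtx"])@[*uv,1];p=C+r*(z-C[2])/r[2]
    y=np.radians(YW);a=np.array([np.cos(y),np.sin(y)]);b=np.array([-a[1],a[0]]);return ((p[:2]-TC)@a).round(1),((p[:2]-TC)@b).round(1)
def blobs(sc):
    hsv=cv2.cvtColor(sc,cv2.COLOR_BGR2HSV);m=((hsv[...,1]<70)&(hsv[...,2]>140)).astype(np.uint8)
    n,l,st,ce=cv2.connectedComponentsWithStats(m)
    for i in range(1,n):
        if 8<st[i,4]<300:
            x,y=onplane("scene",ce[i],17)
            if abs(x)<60 and abs(y)<150: print(st[i].tolist(),ce[i].round(),"tray xy",x,y)
E
python3 - <<'E'
from h import *
sc=cv2.imread("pics/s3.png");blobs(sc)
print(proj("scene",(569.5-66*.96+60*.19,57+66*.28,60)))
E
```

```text
[389, 187, 7, 8, 29] [393. 190.] tray xy -37.5 -102.2
[398, 192, 7, 8, 45] [401. 196.] tray xy -35.9 -81.3
[361, 198, 25, 16, 194] [373. 204.] tray xy 18.6 -109.8
[350, 207, 9, 7, 49] [354. 210.] tray xy 53.7 -128.1
[360, 212, 4, 8, 20] [362. 215.] tray xy 54.0 -109.2
[383.8 193.6]
```

```bash
python3 - <<'E'
from h import *
m=plan(0,5,cz=55);m=plan(1,5,cz=55,M=m[0],p=m[1]);m=plan(1,16.5,cz=39,M=m[0],p=m[1])
E
```

```text
bay 0 th 5 tgt [575.4  55.5 130.2] dpos [ 0.084  0.002 -0.095] dr [ 0.001 -0.134 -0.007]
bay 1 th 5 tgt [602.4 146.6 130.2] dpos [ 0.   -0.95  0.  ] dr [0. 0. 0.]
bay 1 th 16.5 tgt [588.7 150.6 124. ] dpos [-0.148  0.     0.049] dr [-0.     0.256  0.   ]
```

send_rows(delta_pos=[[0.02,0,-0.02],[0.04,0,-0.05],[0.06,0,-0.08],[0.085,0,-0.095]], dr=[[0,-0.03,0],[0,-0.07,0],[0,-0.1,0],[0,-0.135,0]])

```text
t: 9.5
tcp_pos: [575.8, 55.8, 130.7]
tool_rot: [3.093, -0.456, 0.133]
ft_force: [-0.3, -0.4, -2.8]
grip_width: 0.246
grasp_force: 59.0
```

send_rows(delta_pos=[[0,-0.05,0],[0,-0.16,0],[0,-0.32,0],[0,-0.5,0],[0,-0.67,0],[0,-0.82,0],[0,-0.92,0],[0,-0.95,0]], dr=[[0,0,0],[0,0,0],[0,0,0],[0,0,0],[0,0,0],[0,0,0],[0,0,0],[0,0,0]])

```text
t: 10.17
tcp_pos: [602.6, 150.3, 130.0]
tool_rot: [3.095, -0.451, 0.134]
ft_force: [-0.5, 1.4, -3.4]
grip_width: 0.247
grasp_force: 59.1
```

send_rows(delta_pos=[[-0.01,0,0.005],[-0.03,0,0.01],[-0.05,0,0.02],[-0.075,0,0.025],[-0.1,0,0.03],[-0.12,0,0.04],[-0.14,0,0.045],[-0.15,0,0.05]], dr=[[0,0.02,0],[0,0.05,0],[0,0.09,0],[0,0.13,0],[0,0.17,0],[0,0.2,0],[0,0.23,0],[0,0.255,0]])

```text
t: 10.83
tcp_pos: [588.5, 149.7, 123.8]
tool_rot: [3.034, -0.45, 0.44]
ft_force: [-0.4, -0.4, -3.3]
grip_width: 0.25
grasp_force: 59.1
```

send_rows(delta_pos=[[0,0,0],[0,0,0],[0,0,0],[0,0,0],[0,0,0],[0,0,0],[0,0,0],[0,0,0]], dr=[[0,0,0],[0,0,0],[0,0,0],[0,0,0],[0,0,0],[0,0,0],[0,0,0],[0,0,0]])

```text
t: 11.5
tcp_pos: [589.3, 150.8, 124.0]
tool_rot: [3.036, -0.449, 0.438]
ft_force: [0.6, 0.5, -2.1]
grip_width: 0.249
grasp_force: 59.6
```

```bash
python3 - <<'E'
from h import *
sc=fz(6);cv2.imwrite("pics/s4.png",sc);blobs(sc);s=env.observe();print(s["q"].round(2),s["tcp_pos"].round(1))
m=plan(1,16.5,cz=39)
E
```

```text
fz [-2.14 -2.64 -1.89 -3.2  -2.71 -2.68] -2.54
[388, 186, 8, 8, 53] [392. 190.] tray xy -36.0 -104.3
[397, 192, 8, 8, 53] [401. 196.] tray xy -35.4 -82.1
[437, 213, 3, 5, 13] [438. 215.] tray xy -44.1 -1.7
[442, 217, 8, 9, 51] [446. 221.] tray xy -42.9 16.5
[412, 226, 20, 14, 152] [421. 231.] tray xy 9.3 -4.3
[397, 232, 18, 17, 154] [406. 239.] tray xy 43.1 -15.4
[-0.12  0.3  -0.35  1.8   0.38  0.88 -2.52] [589.2 150.8 124. ]
bay 1 th 16.5 tgt [588.7 150.6 124. ] dpos [-0.004  0.003 -0.001] dr [ 0.002  0.002 -0.007]
```

```bash
sed -i 's/lipx=15,cz=38,M=None,p=None)/lipx=15,cz=38,M=None,p=None,dy=0)/; s/    xy=TC+95\*(bay-1)\*b+(lipx+66\*c-60\*sn)\*a/    y=np.radians(YW+dy);l=TC+95*(bay-1)*b+lipx*a;a=np.array([np.cos(y),np.sin(y)]);xy=l+(66*c-60*sn)*a/' h.py
python3 - <<'E'
from h import *
m=plan(1,10,cz=55);m=plan(2,10,cz=55,M=m[0],p=m[1],dy=10);m=plan(2,22,cz=40,M=m[0],p=m[1],dy=10)
E
```

```text
bay 1 th 10 tgt [596.7 148.2 134.9] dpos [ 0.107  0.003 -0.082] dr [ 0.001 -0.143 -0.007]
bay 2 th 10 tgt [625.6 248.6 134.9] dpos [-8.000e-03 -1.045e+00 -1.000e-03] dr [ 0.039  0.    -0.219]
bay 2 th 22 tgt [609.8 250.4 128.5] dpos [-0.167 -0.     0.035] dr [ 0.     0.267 -0.   ]
```

send_rows(delta_pos=[[0.02,0,-0.02],[0.05,0,-0.05],[0.08,0,-0.07],[0.105,0,-0.08]], dr=[[0,-0.03,0],[0,-0.07,0],[0,-0.11,0],[0,-0.14,0]])

```text
t: 12.13
tcp_pos: [597.2, 148.4, 135.2]
tool_rot: [3.071, -0.454, 0.271]
ft_force: [0.5, 0.0, -3.3]
grip_width: 0.243
grasp_force: 59.6
```

send_rows(delta_pos=[[0,-0.05,0],[0,-0.16,0],[0,-0.32,0],[0,-0.5,0],[0,-0.68,0],[-0.01,-0.84,0],[-0.01,-0.95,0],[-0.01,-1.0,0]], dr=[[0,0,-0.01],[0.01,0,-0.04],[0.01,0,-0.07],[0.02,0,-0.11],[0.03,0,-0.15],[0.03,0,-0.18],[0.04,0,-0.21],[0.04,0,-0.22]])

```text
t: 12.8
tcp_pos: [623.9, 247.9, 134.1]
tool_rot: [3.117, -0.175, 0.276]
ft_force: [-0.1, -0.1, -2.6]
grip_width: 0.245
grasp_force: 59.6
```

send_rows(delta_pos=[[-0.015,-0.01,0.005],[-0.04,-0.02,0.01],[-0.06,-0.03,0.015],[-0.085,-0.04,0.02],[-0.11,-0.045,0.025],[-0.13,-0.045,0.03],[-0.15,-0.045,0.035],[-0.165,-0.045,0.035]], dr=[[0,0.02,0],[0,0.06,0],[0,0.1,0],[0,0.14,0],[0,0.18,0],[0,0.21,0],[0,0.24,0],[0,0.265,0]])

```text
t: 13.47
tcp_pos: [608.9, 249.8, 127.9]
tool_rot: [3.056, -0.181, 0.598]
ft_force: [0.3, -0.9, -2.6]
grip_width: 0.25
grasp_force: 59.6
```

send_rows(delta_pos=[[0,0,0],[0,0,0],[0,0,0],[0,0,0],[0,0,0],[0,0,0],[0,0,0],[0,0,0]], dr=[[0,0,0],[0,0,0],[0,0,0],[0,0,0],[0,0,0],[0,0,0],[0,0,0],[0,0,0]])

```text
t: 14.13
tcp_pos: [609.7, 250.8, 128.0]
tool_rot: [3.057, -0.181, 0.596]
ft_force: [-0.1, -0.2, -3.4]
grip_width: 0.243
grasp_force: 59.6
```

```bash
python3 - <<'E'
from h import *
sc=fz(6);cv2.imwrite("pics/s5.png",sc);blobs(sc);s=env.observe();print(s["q"].round(2),s["tcp_pos"].round(1))
m=plan(2,30,cz=40,dy=10);m=plan(2,40,cz=40,dy=10,M=m[0],p=m[1])
E
```

```text
fz [-3.43 -3.04 -2.23 -3.19 -3.71 -3.18] -3.13
[388, 186, 8, 8, 52] [392. 190.] tray xy -36.0 -104.2
[397, 192, 8, 8, 50] [401. 196.] tray xy -35.8 -81.9
[432, 211, 8, 8, 53] [435. 214.] tray xy -41.9 -6.2
[442, 217, 8, 9, 55] [445. 221.] tray xy -42.2 16.0
[480, 261, 4, 4, 12] [481. 262.] tray xy -7.0 112.1
[457, 262, 11, 12, 90] [462. 267.] tray xy 25.2 91.1
[470, 269, 10, 11, 89] [475. 274.] tray xy 21.1 114.9
[-0.27  0.35 -0.36  1.75  0.51  0.82 -2.59] [609.6 250.9 128.1]
bay 2 th 30 tgt [598.3 251.8 132.1] dpos [-0.09   0.005 -0.08 ] dr [ 0.002  0.177 -0.005]
bay 2 th 40 tgt [583.3 253.5 134.1] dpos [-0.121 -0.    -0.093] dr [0.    0.222 0.   ]
```

send_rows(delta_pos=[[-0.01,0,-0.01],[-0.025,0,-0.02],[-0.04,0,-0.03],[-0.05,0,-0.04],[-0.06,0,-0.055],[-0.07,0,-0.065],[-0.08,0,-0.075],[-0.09,0,-0.08]], dr=[[0,0.02,0],[0,0.045,0],[0,0.07,0],[0,0.095,0],[0,0.12,0],[0,0.14,0],[0,0.16,0],[0,0.177,0]])

```text
t: 15.1
tcp_pos: [597.9, 252.6, 132.3]
tool_rot: [3.001, -0.176, 0.807]
ft_force: [0.7, 0.9, -3.2]
grip_width: 0.249
grasp_force: 59.7
```

send_rows(delta_pos=[[0,0,0],[0,0,0],[0,0,0],[0,0,0],[0,0,0],[0,0,0]], dr=[[0,0,0],[0,0,0],[0,0,0],[0,0,0],[0,0,0],[0,0,0]])

```text
t: 15.6
tcp_pos: [598.6, 252.0, 132.1]
tool_rot: [3.001, -0.178, 0.805]
ft_force: [-0.7, -0.2, -3.3]
grip_width: 0.244
grasp_force: 59.7
```

send_rows(delta_pos=[[-0.01,0,-0.01],[-0.03,0,-0.02],[-0.045,0,-0.035],[-0.06,0,-0.05],[-0.075,0,-0.06],[-0.09,0,-0.07],[-0.105,0,-0.08],[-0.12,0,-0.093]], dr=[[0,0.02,0],[0,0.05,0],[0,0.08,0],[0,0.11,0],[0,0.14,0],[0,0.17,0],[0,0.2,0],[0,0.22,0]])

```text
t: 16.27
tcp_pos: [585.9, 252.5, 127.7]
tool_rot: [2.925, -0.168, 1.002]
ft_force: [-0.4, -0.3, -3.8]
grip_width: 0.246
grasp_force: 60.1
```

send_rows(delta_pos=[[0,0,0],[0,0,0],[0,0,0],[0,0,0],[0,0,0],[0,0,0],[0,0,0],[0,0,0]], dr=[[0,0,0],[0,0,0],[0,0,0],[0,0,0],[0,0,0],[0,0,0],[0,0,0],[0,0,0]])

```text
t: 16.93
tcp_pos: [586.0, 251.8, 127.3]
tool_rot: [2.924, -0.169, 1.0]
ft_force: [0.7, -0.4, -3.0]
grip_width: 0.248
grasp_force: 60.2
```

```bash
python3 - <<'E'
from h import *
sc=fz(6);cv2.imwrite("pics/s6.png",sc);blobs(sc);w=env.camera("wrist");s=env.observe();print(s["q"].round(2),s["tcp_pos"].round(1))
A=np.zeros((600,800,3),np.uint8);A[:400,:480]=cv2.resize(sc[190:310,380:524],(480,400),interpolation=cv2.INTER_CUBIC)
A[400:,:320]=cv2.resize(w,(320,200));cv2.imwrite("pics/m6.png",A)
m=plan(2,42,cz=40,dy=10)
E
```

```text
fz [-2.97 -1.69 -3.4  -3.32 -2.12 -3.92] -2.9
[388, 186, 8, 8, 48] [392. 190.] tray xy -36.3 -104.1
[398, 192, 7, 8, 48] [401. 196.] tray xy -36.0 -81.8
[432, 211, 8, 8, 53] [435. 214.] tray xy -41.9 -6.2
[442, 217, 8, 8, 50] [445. 221.] tray xy -42.1 16.0
[485, 244, 3, 5, 10] [486. 246.] tray xy -42.8 101.4
[-1.01  0.24  0.34  2.03  0.8   0.56 -3.01] [585.5 252.7 127.2]
bay 2 th 42 tgt [580.2 253.8 134.2] dpos [-0.    -0.004 -0.088] dr [0.011 0.093 0.004]
```

View pics/m6.png

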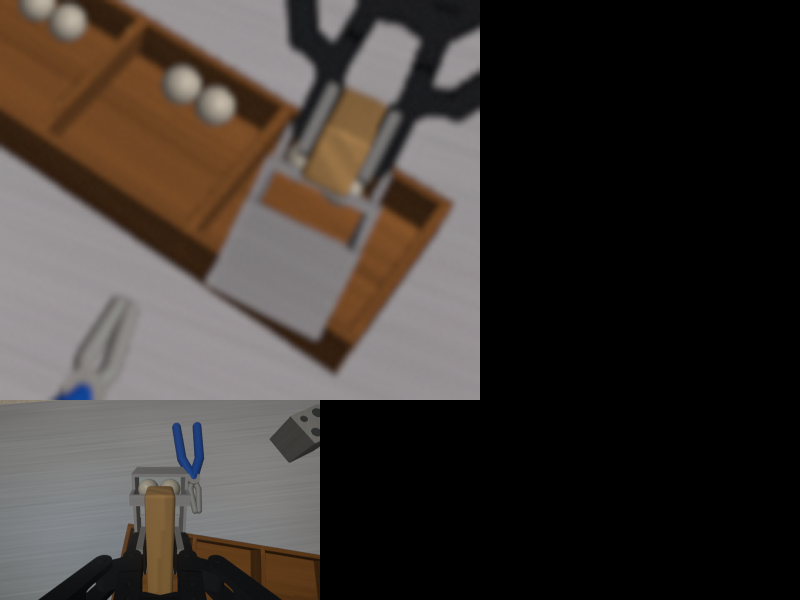

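```bash
python3 - <<'E'
from h import *
m=plan(2,22,cz=52,dy=14);m=plan(2.1,22,cz=52,M=m[0],p=m[1],dy=40)
E
```

```text
bay 2 th 22 tgt [610.  253.1 140.5] dpos [ 0.273 -0.032  0.044] dr [ 0.056 -0.35  -0.076]
bay 2.1 th 22 tgt [609.6 279.4 140.5] dpos [-0.015 -0.262 -0.006] dr [ 0.216  0.    -0.536]
```

send_rows(delta_pos=[[0.03,0,0],[0.08,-0.01,0.01],[0.13,-0.01,0.02],[0.18,-0.02,0.03],[0.22,-0.03,0.035],[0.25,-0.03,0.04],[0.27,-0.03,0.044],[0.27,-0.03,0.044]], dr=[[0,-0.03,0],[0.01,-0.09,-0.02],[0.02,-0.15,-0.03],[0.03,-0.21,-0.045],[0.045,-0.27,-0.06],[0.05,-0.32,-0.07],[0.056,-0.35,-0.076],[0.056,-0.35,-0.076]])

```text
t: 17.95
tcp_pos: [611.5, 251.8, 141.2]
tool_rot: [3.074, -0.07, 0.599]
ft_force: [1.1, -0.3, -2.2]
grip_width: 0.246
grasp_force: 60.1
```

```bash
python3 - <<'E'
from h import *
s=env.observe();print(s["q"].round(2),s["tcp_pos"].round(1))
m=plan(2.1,22,cz=52,dy=40);m=plan(2.1,36,cz=42,dy=40,M=m[0],p=m[1])
E
```

```text
[-0.7   0.31  0.18  1.77  0.22  0.76 -2.29] [611.5 251.8 141.2]
bay 2.1 th 22 tgt [609.6 279.4 140.5] dpos [-0.032 -0.275 -0.006] dr [ 0.217 -0.001 -0.538]
bay 2.1 th 36 tgt [590.7 271.2 135.7] dpos [-0.209 -0.    -0.032] dr [-0.     0.311  0.   ]
```

send_rows(delta_pos=[[0,-0.02,0],[0,-0.06,0],[-0.01,-0.11,0],[-0.01,-0.16,0],[-0.02,-0.2,0],[-0.03,-0.24,-0.005],[-0.03,-0.265,-0.006],[-0.03,-0.275,-0.006]], dr=[[0.02,0,-0.04],[0.05,0,-0.12],[0.09,0,-0.21],[0.12,0,-0.3],[0.155,0,-0.39],[0.19,0,-0.47],[0.21,0,-0.52],[0.217,0,-0.54]])

```text
t: 18.62
tcp_pos: [607.5, 280.3, 139.1]
tool_rot: [-2.946, -0.621, -0.572]
ft_force: [0.6, -0.1, -2.6]
grip_width: 0.245
grasp_force: 60.1
```

send_rows(delta_pos=[[-0.02,0,0],[-0.05,0,-0.01],[-0.08,0,-0.012],[-0.11,0,-0.016],[-0.14,0,-0.02],[-0.17,0,-0.025],[-0.2,0,-0.03],[-0.21,0,-0.03]], dr=[[0,0.03,0],[0,0.07,0],[0,0.12,0],[0,0.17,0],[0,0.21,0],[0,0.26,0],[0,0.3,0],[0,0.31,0]])

```text
t: 19.28
tcp_pos: [587.2, 271.8, 133.2]
tool_rot: [-2.814, -0.591, -0.911]
ft_force: [-0.8, 0.0, -3.6]
grip_width: 0.249
grasp_force: 60.2
```

```bash
cat >> h.py <<'E'
def back(w):
    "bead-like white in the wrist picture's back pocket region"
    r=w[110:185,250:390];h=cv2.cvtColor(r,cv2.COLOR_BGR2HSV);m=((h[...,1]>12)&(h[...,1]<70)&(h[...,2]>120)).astype(np.uint8)
    n,l,st,ce=cv2.connectedComponentsWithStats(m);print("wrist",[(st[i].tolist()) for i in range(1,n) if st[i,4]>60])
E
python3 - <<'E'
from h import *
s=env.observe();print(s["q"].round(2),s["tcp_pos"].round(1));w=env.camera("wrist");cv2.imwrite("pics/w7.png",w);back(w);back(cv2.imread("pics/w0.png"))
blobs(fz(2))
m=plan(2.1,43,cz=42,dy=40)
E
```

```text
[-0.58  0.17  0.07  2.07  0.17  0.29 -1.82] [587.2 271.8 133.2]
wrist [[28, 53, 27, 22, 355], [75, 53, 26, 19, 224]]
wrist [[43, 4, 16, 17, 174], [73, 5, 17, 17, 115], [42, 36, 10, 18, 142], [42, 65, 9, 10, 75]]
fz [-2.9  -2.45] -2.67
[388, 186, 8, 8, 53] [392. 190.] tray xy -36.0 -104.3
[397, 192, 8, 8, 53] [401. 196.] tray xy -35.4 -82.1
[432, 211, 8, 8, 53] [435. 214.] tray xy -41.9 -6.2
[442, 217, 8, 9, 56] [445. 221.] tray xy -42.1 16.1
[472, 236, 5, 7, 30] [474. 239.] tray xy -41.7 77.0
[480, 242, 8, 8, 43] [483. 246.] tray xy -40.1 97.3
[514, 254, 2, 5, 9] [514. 256.] tray xy -58.4 149.3
bay 2.1 th 43 tgt [580.8 266.9 136.2] dpos [-0.069  0.02  -0.069] dr [-0.002  0.158  0.005]
```

send_rows(delta_pos=[[-0.02,0.01,-0.02],[-0.04,0.02,-0.04],[-0.04,0.02,-0.04],[0.04,0.02,-0.04],[-0.04,0.02,-0.04],[0.04,0.02,-0.04],[-0.04,0.02,-0.04],[-0.04,0.02,-0.04]], dr=[[0,0.04,0],[0,0.09,0],[0,0.09,0],[0,0.09,0],[0,0.09,0],[0,0.09,0],[0,0.09,0],[0,0.09,0]])

```text
t: 20.1
tcp_pos: [584.4, 267.7, 134.9]
tool_rot: [-2.769, -0.58, -1.006]
ft_force: [-0.8, -0.8, -2.7]
grip_width: 0.247
grasp_force: 60.3
```

```bash
python3 - <<'E'
from h import *
s=env.observe();print(s["q"].round(2),s["tcp_pos"].round(1));w=env.camera("wrist");cv2.imwrite("pics/w8.png",w);back(w)
blobs(fz(4))
m=plan(2.1,43,cz=42,dy=40)
E
```

```text
[-0.64  0.14  0.13  2.14  0.28  0.18 -1.93] [584.4 267.7 134.9]
wrist []
fz [-2.22 -1.2  -3.36 -1.6 ] -2.09
[388, 186, 8, 8, 53] [392. 190.] tray xy -36.0 -104.3
[397, 192, 8, 8, 53] [401. 196.] tray xy -35.4 -82.1
[432, 211, 8, 8, 53] [435. 214.] tray xy -41.9 -6.2
[442, 217, 8, 9, 57] [445. 221.] tray xy -42.2 16.1
[470, 235, 7, 16, 86] [473. 241.] tray xy -36.1 78.6
[456, 242, 6, 9, 45] [459. 246.] tray xy -10.1 64.2
[480, 242, 8, 4, 30] [484. 244.] tray xy -44.5 95.2
bay 2.1 th 43 tgt [580.8 266.9 136.2] dpos [-0.028 -0.005 -0.032] dr [-0.002  0.067  0.004]
```

```bash
cat >> h.py <<'E'
def chain(L):
    s=env.observe();M0=R.from_rotvec(s["tool_rot"]);p0=s["tcp_pos"]
    for p,yaw,th in L:
        y=np.radians(yaw);a=[np.cos(y),np.sin(y)]
        Mt=R.from_matrix(np.array([[a[0],a[1],0],[a[1],-a[0],0],[0,0,-1]]).T)*R.from_euler("y",th,degrees=True)
        print(p,yaw,th,"dpos",(M0.inv().apply(np.array(p)-p0)/100).round(3),"dr",((M0.inv()*Mt).as_rotvec()/(np.pi/4)).round(3));M0,p0=Mt,np.array(p)
E
python3 - <<'E'
from h import *
chain([((596,267,195),23,20),((595,230,195),3,0),((580,140,195),-16.7,0),((555,55,195),-16.7,0),((535,-35,195),-16.7,0),((520,-115,195),-16.7,0),((505,-179.5,165),-16.7,0),((505,-179.5,98),-16.7,0)])
E
```

```text
(596, 267, 195) 23 20 dpos [ 0.457  0.056 -0.393] dr [-0.006 -0.444  0.014]
(595, 230, 195) 3 0 dpos [-0.145  0.337 -0.053] dr [-0.078 -0.44   0.44 ]
(580, 140, 195) -16.7 0 dpos [-0.197  0.891  0.   ] dr [0.    0.    0.438]
(555, 55, 195) -16.7 0 dpos [0.005 0.886 0.   ] dr [0. 0. 0.]
(535, -35, 195) -16.7 0 dpos [0.067 0.92  0.   ] dr [0. 0. 0.]
(520, -115, 195) -16.7 0 dpos [0.086 0.809 0.   ] dr [0. 0. 0.]
(505, -179.5, 165) -16.7 0 dpos [0.042 0.661 0.3  ] dr [0. 0. 0.]
(505, -179.5, 98) -16.7 0 dpos [0.   0.   0.67] dr [0. 0. 0.]
```

send_rows(delta_pos=[[0.04,0,-0.04],[0.12,0.01,-0.11],[0.2,0.02,-0.18],[0.28,0.03,-0.25],[0.35,0.04,-0.31],[0.41,0.05,-0.36],[0.455,0.055,-0.39],[0.455,0.055,-0.39]], dr=[[0,-0.02,0],[0,-0.09,0],[0,-0.17,0],[0,-0.25,0],[0,-0.33,0],[0,-0.4,0],[0,-0.44,0.01],[0,-0.44,0.01]])

```text
t: 21.02
tcp_pos: [598.2, 267.8, 197.0]
tool_rot: [-2.959, -0.608, -0.53]
ft_force: [0.4, -0.3, -1.9]
grip_width: 0.246
grasp_force: 60.3
```

send_rows(delta_pos=[[-0.02,0.05,-0.01],[-0.05,0.12,-0.02],[-0.08,0.2,-0.03],[-0.11,0.27,-0.04],[-0.145,0.335,-0.05],[-0.145,0.335,-0.05]], dr=[[-0.01,-0.06,0.06],[-0.03,-0.16,0.16],[-0.045,-0.26,0.26],[-0.06,-0.36,0.36],[-0.08,-0.44,0.44],[-0.08,-0.44,0.44]])

```text
t: 21.52
tcp_pos: [596.2, 228.4, 192.5]
tool_rot: [3.14, 0.081, -0.001]
ft_force: [-0.9, -0.2, -2.6]
grip_width: 0.248
grasp_force: 60.2
```

send_rows(delta_pos=[[-0.03,0.12,0],[-0.06,0.28,0],[-0.1,0.45,0],[-0.14,0.62,0],[-0.18,0.78,0],[-0.2,0.89,0],[-0.2,0.89,0]], dr=[[0,0,0.05],[0,0,0.14],[0,0,0.22],[0,0,0.3],[0,0,0.38],[0,0,0.44],[0,0,0.44]])

```text
t: 22.1
tcp_pos: [579.7, 136.3, 194.3]
tool_rot: [-3.105, 0.461, -0.008]
ft_force: [1.1, -1.3, -1.8]
grip_width: 0.245
grasp_force: 60.3
```

```bash
python3 - <<'E'
from h import *
s=env.observe();print(s["q"].round(2));sc=env.camera("scene");blobs(sc);cv2.imwrite("pics/s9.png",sc)
chain([((555,55,195),-16.7,0),((535,-35,195),-16.7,0),((520,-115,195),-16.7,0),((505,-179.5,165),-16.7,0),((505,-179.5,98),-16.7,0)])
E
```

```text
[-0.43  0.34  0.19  1.54 -0.07  1.27 -2.1 ]
[389, 186, 6, 5, 20] [392. 188.] tray xy -39.2 -106.7
[390, 201, 24, 19, 227] [404. 210.] tray xy -11.4 -57.2
[432, 211, 8, 8, 53] [435. 214.] tray xy -41.9 -6.2
[442, 217, 8, 9, 56] [445. 221.] tray xy -42.1 16.1
[469, 234, 8, 19, 125] [473. 243.] tray xy -32.4 79.7
[480, 241, 8, 9, 58] [484. 245.] tray xy -42.2 97.1
[456, 242, 9, 9, 65] [460. 246.] tray xy -11.5 66.1
(555, 55, 195) -16.7 0 dpos [ 0.001  0.871 -0.01 ] dr [-0.005 -0.005  0.002]
(535, -35, 195) -16.7 0 dpos [0.067 0.92  0.   ] dr [0. 0. 0.]
(520, -115, 195) -16.7 0 dpos [0.086 0.809 0.   ] dr [0. 0. 0.]
(505, -179.5, 165) -16.7 0 dpos [0.042 0.661 0.3  ] dr [0. 0. 0.]
(505, -179.5, 98) -16.7 0 dpos [0.   0.   0.67] dr [0. 0. 0.]
```

send_rows(delta_pos=[[0,0.1,0],[0,0.3,0],[0,0.5,0],[0,0.7,0],[0,0.87,0]], dr=[[0,0,0],[0,0,0],[0,0,0],[0,0,0],[0,0,0]])

```text
t: 22.57
tcp_pos: [554.9, 56.2, 193.6]
tool_rot: [-3.107, 0.447, -0.005]
ft_force: [0.3, -0.2, -3.2]
grip_width: 0.247
grasp_force: 60.2
```

send_rows(delta_pos=[[0.01,0.2,0],[0.02,0.4,0],[0.04,0.6,0],[0.06,0.8,0],[0.065,0.92,0]], dr=[[0,0,0],[0,0,0],[0,0,0],[0,0,0],[0,0,0]])

```text
t: 22.98
tcp_pos: [535.0, -35.1, 193.6]
tool_rot: [-3.107, 0.45, -0.005]
ft_force: [0.1, -0.0, -2.7]
grip_width: 0.246
grasp_force: 60.3
```

send_rows(delta_pos=[[0.02,0.2,0],[0.04,0.38,0],[0.06,0.55,0],[0.08,0.7,0],[0.085,0.81,0]], dr=[[0,0,0],[0,0,0],[0,0,0],[0,0,0],[0,0,0]])

```text
t: 23.4
tcp_pos: [520.5, -114.1, 193.3]
tool_rot: [-3.107, 0.45, -0.004]
ft_force: [-0.1, -0.2, -2.6]
grip_width: 0.25
grasp_force: 60.3
```

send_rows(delta_pos=[[0.01,0.13,0.03],[0.02,0.28,0.1],[0.03,0.42,0.17],[0.04,0.54,0.23],[0.04,0.62,0.28],[0.04,0.66,0.3],[0.04,0.66,0.3],[0.04,0.66,0.3]], dr=[[0,0,0],[0,0,0],[0,0,0],[0,0,0],[0,0,0],[0,0,0],[0,0,0],[0,0,0]])

```text
t: 24.07
tcp_pos: [506.1, -176.8, 163.3]
tool_rot: [-3.106, 0.45, -0.004]
ft_force: [-0.0, 0.0, -2.2]
grip_width: 0.25
grasp_force: 60.3
```

```bash
python3 - <<'E'
from h import *
chain([((505,-179.5,98),-16.7,0)]);print(env.observe()["tcp_pos"])
E
```

```text
(505, -179.5, 98) -16.7 0 dpos [-0.005  0.031  0.653] dr [-0.004 -0.002  0.005]
[ 506.1412341  -176.84100523  163.29572287]
```

send_rows(delta_pos=[[0,0.01,0.05],[-0.005,0.02,0.17],[-0.005,0.03,0.31],[-0.005,0.03,0.45],[-0.005,0.03,0.57],[-0.005,0.03,0.65],[-0.005,0.03,0.7],[-0.005,0.03,0.7]], dr=[[0,0,0],[0,0,0],[0,0,0],[0,0,0],[0,0,0],[0,0,0],[0,0,0],[0,0,0]])

```text
t: 24.73
tcp_pos: [504.4, -179.6, 92.2]
tool_rot: [-3.106, 0.45, -0.001]
ft_force: [-0.8, 0.5, -2.3]
grip_width: 0.249
grasp_force: 60.3
```

send_rows(delta_pos=[[0,0,0.01],[0,0,0.02],[0,0,0.03],[0,0,0.04],[0,0,0.045],[0,0,0.045]], dr=[[0,0,0],[0,0,0],[0,0,0],[0,0,0],[0,0,0],[0,0,0]])

```text
t: 25.23
tcp_pos: [504.7, -180.2, 88.7]
tool_rot: [-3.107, 0.451, -0.003]
ft_force: [-0.4, -0.2, -2.5]
grip_width: 0.248
grasp_force: 60.3
```

send_rows(delta_pos=[[0,0,0.007],[0,0,0.014],[0,0,0.014]], dr=[[0,0,0],[0,0,0],[0,0,0]])

```text
t: 25.48
tcp_pos: [505.0, -180.2, 88.0]
tool_rot: [-3.106, 0.451, -0.004]
ft_force: [-2.4, 1.1, 4.2]
grip_width: 0.248
grasp_force: 61.2
```

send_rows(delta_pos=[[0,0,0],[0,0,0],[0,0,0],[0,0,0],[0,0,0],[0,0,0],[0,0,0],[0,0,0]], dr=[[0,0,0],[0,0,0],[0,0,0],[0,0,0],[0,0,0],[0,0,0],[0,0,0],[0,0,0]], jaw=-1)

```text
t: 26.15
tcp_pos: [504.7, -180.2, 87.2]
tool_rot: [-3.107, 0.451, -0.003]
ft_force: [-0.1, -0.3, 0.8]
grip_width: 1.0
grasp_force: 0.0
```

send_rows(delta_pos=[[0,0,-0.05],[0,0,-0.2],[0,0,-0.4],[0,0,-0.7],[0,0,-1],[0,0,-1],[0,0,-1]], dr=[[0,0,0],[0,0,0],[0,0,0],[0,0,0],[0,0,0],[0,0,0],[0,0,0]])

```text
t: 26.73
tcp_pos: [505.7, -180.9, 189.6]
tool_rot: [-3.107, 0.451, -0.011]
ft_force: [-1.1, 1.1, -1.0]
grip_width: 0.998
grasp_force: 0.0
```

```bash
python3 - <<'E'
from h import *
s=env.observe();print(s["tcp_pos"].round(1),s["ft_force"],s["grip_width"])
sc=env.camera("scene");w=env.camera("wrist");blobs(sc)
A=np.zeros((600,800,3),np.uint8);A[:400,:640]=cv2.resize(sc[100:300,220:540],(640,400),interpolation=cv2.INTER_CUBIC)
A[400:,:320]=cv2.resize(w,(320,200),interpolation=cv2.INTER_AREA);A[400:,330:730]=cv2.resize(w[60:260,180:580],(400,200));cv2.imwrite("pics/m9.png",A)
E
```

```text
[ 505.7 -180.9  189.6] [-1.12004507  1.12339213 -1.00899174] 0.9984404464624836
[389, 186, 7, 8, 40] [392. 190.] tray xy -36.2 -104.0
[398, 192, 7, 8, 43] [401. 196.] tray xy -36.0 -81.6
[432, 211, 8, 8, 43] [435. 214.] tray xy -42.2 -6.1
[442, 217, 8, 8, 45] [446. 221.] tray xy -42.7 16.3
[470, 234, 7, 8, 45] [473. 238.] tray xy -43.1 74.1
[481, 241, 7, 8, 48] [484. 244.] tray xy -43.3 96.9
[457, 242, 7, 9, 51] [460. 246.] tray xy -11.5 66.4
[470, 244, 7, 8, 48] [473. 248.] tray xy -24.3 85.3
```

View pics/m9.png

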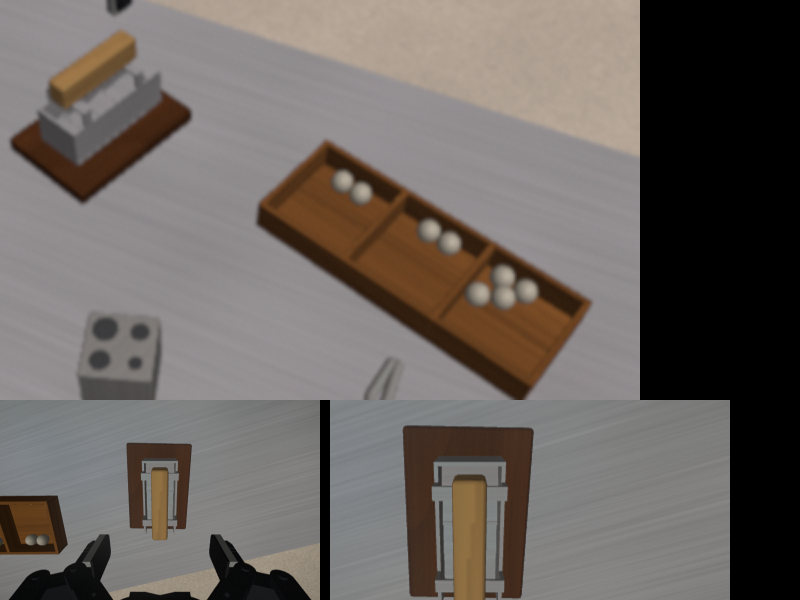

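The final view shows beads split 2/2/4 across the bays and at rest, with the empty shaker upright on its board and the gripper clear. I'm handing the job in.

```bash
python3 -c "
from workcell import env
print(env.finish_job())"
```

```text
the job is handed in; nothing more can be done
None
```

The job is handed in: all eight beads are at rest in the tray (2, 2 and 4 per bay), and the empty shaker stands upright on its board, released; no verdict came back.

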